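# Seat the fixture plate on its dowels and swing the keeper over it

### The job

The aluminium fixture plate that carries a pillow block was left cocked on top of the two bullet-nosed dowels of its steel base. Nudge the plate sideways with the fingertips, without lifting it or touching the pillow block, until both holes drop over the dowels and it lies flat on the base; then push the swing keeper by its knob as far round as it goes, so that its bar lies over the plate. Leave the screw dish, the spare pillow block and the oil bottle where they stand.

Things in the scene. Friction and masses are not known exactly. Their poses are not given: they have to be found in the camera images.
- base: Dark steel baseplate fixed to the table, 16 mm thick. Origin on its underside, below the middle of the plate's seat; deck from x -92.5 to +107.5, y -100 to +100 mm, top at z +16 mm. +x points away from the robot within 0.3 rad, z up. On it stand two dowels and the keeper's post (radius 11 mm, at x +84, y 0). Front and sides are open.
- pin_left (a point): Foot of the left steel dowel, on the deck (base frame +36, +55, +16 mm). Each dowel is 12 mm thick for 6 mm, then tapers to a 4 mm tip 12 mm above the deck: a hole that comes within about 4 mm of its axis slides down over it.
- pin_right (a point): Foot of the right dowel, on the deck (base frame 36, -55, 16 mm); same shape.
- plate: Loose aluminium plate 110 (x) by 150 (y) by 14 mm, about 0.7 kg in all, with a pillow block bolted on top. Origin: centre of its underside; seated it lies at base 0, 0, +16 mm, axes parallel. It starts 13-21 mm short of that toward base -x, up to 12 mm to either side, turned up to 0.1 rad: front edge on the deck, back part riding on the dowel tips, tilted 0.11 rad.
- hole_left (a point): Centre of the lower mouth of the left through hole in the plate (plate frame +36, +55, 0 mm): round, 14 mm in diameter, for the left dowel.
- hole_right (a point): Centre of the lower mouth of the right through hole (plate frame +36, -55, 0 mm): a slot, 14 mm along x and 20 mm along y, for the right dowel.
- keeper (a joint): Swing keeper's hinge, rad, vertical axis at base x +84, y 0. At 0 its bar (14 mm wide, 7 thick, knob 60 mm from the axis) points to base -y, beside the plate; growing values swing it toward base -x; at its stop, 1.57, it points to base -x over the plate's back edge. Starts at -0.25 to 0.05, stays where left, needs 3 N at the knob. Underside at base z 32 mm: a cocked plate blocks it.
- keeper_knob (a point): Top centre of the keeper's knob, an upright black cylinder 20 mm in diameter and 22 mm high on the end of the bar, 60 mm from the hinge axis; this point is 64 mm above the table.
- screw_dish: Bystander: round steel dish of screws, 97 mm across, 25 mm high, to the left of the base. Origin under its centre.
- spare_block: Bystander: a second, loose aluminium pillow block, 20 x 54 x 34 mm, on the table, to the left of the base and farther from the robot. Origin under its centre.
- oil_bottle: Bystander: white dropper bottle with a red spout, 43 mm in diameter, 118 mm high, standing between two rails to the right of the base (three fixed aluminium rails, 20 mm high, lie there along world x at y -0.17, -0.25, -0.33 m). Origin under its centre.
- work_block: Aluminium pillow block bolted on the plate, part of it and not to be touched: 20 mm (x) by 54 mm (y), 34 mm high. Origin under its centre, on the plate's top face (plate frame -26, 0, +14 mm).

How it is judged:
By the outcome, as a careful person would: the job done as asked, in the order asked, and still so for the second after the job is handed in, with the robot touching nothing.
It also fails if it takes over 72 s, if anything falls off the work surface, if the arm or the gripper's body presses on something with over 40 N, if the wrist force passes 120 N, or if a joint passes its speed limit or range.

### The arm

A 6-joint arm with a two-finger parallel gripper is mounted at the origin on a cart in front of the work surface, level with it; the furniture and walls round the work are solid. World frame = base frame: x ahead of the robot, y to its left, z up, the work surface at z = 0. Lengths are in mm, angles in rad, forces in N, time in s.
With the tool pointing down it reaches from about 250 to 725 mm from the base axis. Payload 9.7 kg.
Tool frame: the origin (TCP) lies midway between the tips of the shut fingers; the grasp point (between the pads) lies 19 mm behind it; z points along the fingers, y is the direction in which the jaws open and shut (so a half turn about z gives the same grasp; the last joint's range is limited). The gripper opens to 85 mm and grips with 20 to 120 N. Pads are 22 mm wide; open, the fingers measure 114 mm over their backs; the gripper's body (76 mm by 85 mm) begins 54 mm behind the grasp point. The pads swing forward as they close: fully open they stand 13 mm farther back than shut.
Start: joints at [-1.154, 0.087, 0.176, 1.66, 0, 1.571], TCP at [222.657, -502.912, 231.284] pointing down, gripper open.
Joint ranges: [-3.13, 3.13], [-0.85, 1.81], [-1.15, 1.24], [-2.2, 2.28], [-1.44, 1.52], [-3.14, 3.14]. Speed limits (rad/s): [2.22, 2.22, 2.57, 3.14, 3.14, 3.14].

### API

Orientations are given as a 3x3 rotation matrix whose columns are the frame's x, y, z axes.
In Python, from bench import get_state, snapshot, ctrl gives the robot as it stands.
- The arm moves only by the tool carry_out, never from a script. Its argument "commands" is a list of rows, each an object with "grip": the closure, from 0 (fully open) to 1 (shut); "xyz": the shift along the tool's x, y, z in cm, a list of three; "angular": the turn, a rotation vector about the tool's x, y, z in rad, a list of three. A call has 1 to 5 rows; each row shifts and turns the commanded pose from where the row before left it, along the tool's axes as they then stand; what a row does not reach is not made up. A row lasts 1/12 s, in which the tool goes at most 41.7 mm and 7.16 degrees, less where a joint would pass 70% of its speed; a pose out of reach is approached as far as the arm can. A call is refused whole if a number of a shift passes 4.17 or a number of a turn 0.125, either way. A call with a gripper value outside its range is refused whole. The fingers move at their own pace and stop on an object; the grip force is fixed at half the most. Time passes only in rows, so rows that do not move let the fingers close. It gives the time, the measured TCP pose, the force and the opening at its end, in the units of the state.
- get_state(): the state, without advancing time (a new reading comes with each control period).
- snapshot(name): name is "side" or "top" or "wrist"; returns a dict with "color" (420x560x3 uint8, blue, green, red), "K" (3x3 intrinsics, pixels), "T" (4x4, takes a point from camera to world coordinates). Camera axes: x right, y up, looking along -z (the intrinsics and any distortion apply to the point x, -y, -z); pixel columns grow to the right and rows downward; lengths in mm; the calibration is good to about 2 mm. A picture is of the moment at which its call begins. There is no depth.
- ctrl.sign_off(): hands the job in, once; it reports no verdict.
The state is a dict: "t": time; "joint_pos": joint angles; "joint_velocities": joint speeds; "tau": joint torques, N m; "ee_pos": TCP position; "ee_rot": TCP orientation; "ft_force": force on the tool from outside, world axes, zero at the start; "torque": the same for the moment, N m; "opening": finger opening in mm.
Only numpy, scipy, OpenCV 4.12 (cv2) and the standard library are available. Lean on these libraries where they do the work, as an engineer would, in place of code of your own. Each camera call takes 0.05 s, during which the arm holds its last target. There are 200 camera calls.

## Working session

There is one attempt and no reset: what is moved stays moved. The work goes in short steps, Python scripts to look and compute and a tool call to move; the robot and the scene stay as the last step left them, time stands still between calls to the robot, and variables do not carry over. Pictures are saved under pics/ and viewed, about 8 in all and at most 12, crops included, and the job is handed in when it is done.

Besides the shell and the picture viewer there is one more tool, called after "Emit:" by a JSON object that holds its "api" and its "payload". carry_out: Moves the arm, as the interface text tells. Its arguments: {"type":"object","properties":{"commands":{"type":"array"}},"required":["commands"]}

```bash
mkdir -p pics
cat > h.py <<'E'
import numpy as np, cv2
from bench import get_state, snapshot, ctrl
def px2plane(s,uv,z):
    K,T=s["K"],s["T"]; uv=np.atleast_2d(uv).astype(float)
    d=np.c_[(uv-K[[0,1],[2,2]])/K[[0,1],[0,1]],np.ones(len(uv))]*[1,-1,-1]
    d=d@T[:3,:3].T; o=T[:3,3]
    return o+d*((z-o[2])/d[:,2])[:,None]
def proj(s,P):
    T=s["T"]; p=(np.atleast_2d(P)-T[:3,3])@T[:3,:3]*[1,-1,-1]
    q=p@s["K"].T; return q[:,:2]/q[:,2:]
E
python3 - <<'E'
from h import *
for n in("top","side"):
    s=snapshot(n); print(n,s["K"].round(1).tolist(),s["T"].round(3).tolist(),[k for k in s]); cv2.imwrite(f"pics/{n}0.png",cv2.resize(s["color"],(784,588),interpolation=cv2.INTER_CUBIC)); np.save(f"{n}0.npy",s,allow_pickle=True)
st=get_state(); print(st)
E
```

```text
top [[463.0, 0.0, 275.3], [0.0, 463.0, 216.8], [0.0, 0.0, 1.0]] [[-0.026, 0.996, -0.084, 466.909], [-0.999, -0.024, 0.025, 78.788], [0.023, 0.084, 0.996, 1251.247], [0.0, 0.0, 0.0, 1.0]] ['color', 'K', 'T']
side [[469.8, 0.0, 282.8], [0.0, 469.8, 204.7], [0.0, 0.0, 1.0]] [[-0.992, 0.09, -0.085, 502.542], [-0.123, -0.615, 0.779, 884.437], [0.018, 0.783, 0.621, 733.329], [0.0, 0.0, 0.0, 1.0]] ['color', 'K', 'T']
{'t': 0.1, 'joint_pos': array([-1.15397925e+00,  8.74177571e-02,  1.75239247e-01,  1.65978455e+00,
        7.86517706e-07,  1.57080833e+00]), 'joint_velocities': array([ 3.88752910e-04, -4.28703814e-04,  2.11636890e-03, -8.07642688e-05,
        1.44485173e-04, -6.98550779e-04]), 'tau': array([-2.15729735e-03, -5.21562731e+01,  4.65651369e+01,  1.60469406e-02,
       -8.25914049e-05,  2.40198389e-06]), 'ee_pos': array([ 222.59230841, -502.73721462,  230.66026195]), 'ee_rot': array([[ 9.14387042e-01,  4.04840851e-01, -4.71636584e-04],
       [ 4.04841126e-01, -9.14386419e-01,  1.06716158e-03],
       [ 7.72515938e-07, -1.16673661e-03, -9.99999319e-01]]), 'ft_force': array([-0.49387611,  0.31222435,  0.29973074]), 'torque': array([ 0.01589   , -0.008914  ,  0.02529715]), 'opening': 85.33168482409849}
```

View pics/top0.png

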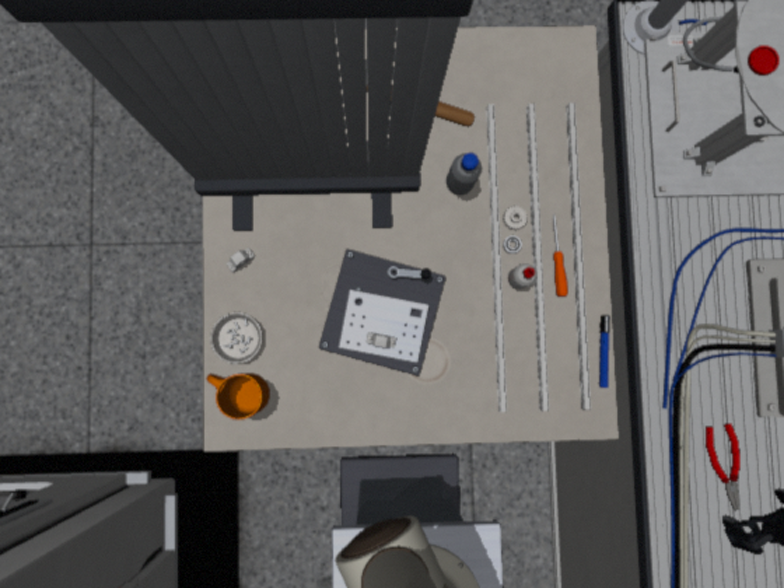

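View pics/side0.png

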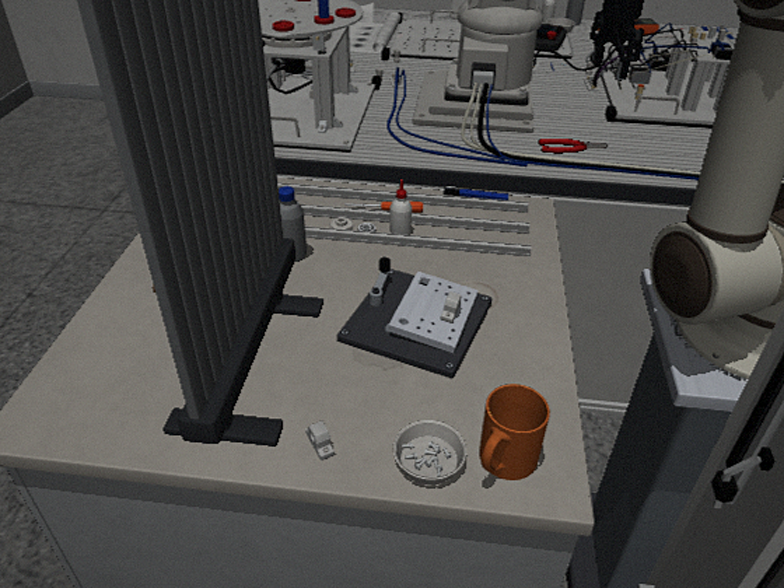

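The top view shows the base (784×588 scale) with corners at about (348,250), (445,277), (420,376) and (321,347). The plate is cocked on it, the keeper knob is at (426,274) and the bottle at (522,276). The side view shows a tall screen behind the base and the mug and dish to its left. Next I'll measure roughly.

Run:
```python
from h import *
s=np.load("top0.npy",allow_pickle=True).item()
f=lambda p,z:px2plane(s,np.array(p)/1.4,z).round(0)[:,:2].tolist()
print("base",f([(348,250),(445,277),(420,376),(321,347)],16))
print("plate",f([(347,290),(431,305),(419,362),(339,346)],30))
print("knob",f([(426,274)],64),"post",f([(393,271)],35),"screen",f([(195,190),(418,188)],0), "bottle",f([(520,282)],0))
print("dish",f([(238,338)],0),"blk",f([(240,260)],0))
```

```text
base [[676.0, 117.0], [619.0, -68.0], [431.0, -14.0], [491.0, 172.0]]
plate [[597.0, 120.0], [565.0, -38.0], [458.0, -12.0], [492.0, 137.0]]
knob [[620.0, -27.0]] post [[631.0, 32.0]] screen [[804.0, 414.0], [799.0, -23.0]] bottle [[608.0, -217.0]]
dish [[513.0, 332.0]] blk [[664.0, 327.0]]
```

Emit:
{"api": "carry_out", "payload": {"commands": [{"grip":0,"xyz":[2.85,-2.7,-0.6],"angular":[0,0,0]},{"grip":0,"xyz":[2.85,-2.7,-0.6],"angular":[0,0,0]},{"grip":0,"xyz":[2.85,-2.7,-0.6],"angular":[0,0,0]},{"grip":0,"xyz":[2.85,-2.7,-0.6],"angular":[0,0,0]},{"grip":0,"xyz":[2.85,-2.7,-0.6],"angular":[0,0,0]}]}}

```text
t: 0.52
ee_pos: [298.4, -320.1, 261.2]
ee_rot: [[0.915, 0.404, -0.0], [0.404, -0.915, 0.0], [-0.0, -0.0, -1.0]]
ft_force: [1.1, 0.5, 0.0]
opening: 85.5
```

Emit:
{"api": "carry_out", "payload": {"commands": [{"grip":0,"xyz":[2.85,-2.7,-0.6],"angular":[0,0,0]},{"grip":0,"xyz":[2.85,-2.7,-0.6],"angular":[0,0,0]},{"grip":0,"xyz":[2.85,-2.7,-0.6],"angular":[0,0,0]},{"grip":0,"xyz":[2.85,-2.7,-0.6],"angular":[0,0,0]},{"grip":0,"xyz":[2.85,-2.7,-0.6],"angular":[0,0,0]}]}}

```text
t: 0.93
ee_pos: [374.0, -138.8, 291.5]
ee_rot: [[0.915, 0.405, 0.0], [0.405, -0.915, -0.0], [0.0, 0.0, -1.0]]
ft_force: [0.5, -1.1, 0.4]
opening: 85.6
```

Emit:
{"api": "carry_out", "payload": {"commands": [{"grip":0,"xyz":[2.85,-2.7,-0.6],"angular":[0,0,0]},{"grip":0,"xyz":[2.85,-2.7,-0.6],"angular":[0,0,0]},{"grip":0,"xyz":[2.85,-2.7,-0.6],"angular":[0,0,0]},{"grip":0,"xyz":[2.85,-2.7,-0.6],"angular":[0,0,0]},{"grip":0.6,"xyz":[0,0,0],"angular":[0,0,0.12]}]}}

```text
t: 1.35
ee_pos: [436.1, 9.5, 315.2]
ee_rot: [[0.954, 0.299, 0.0], [0.299, -0.954, 0.001], [0.001, -0.001, -1.0]]
ft_force: [1.0, -0.7, 0.4]
opening: 75.6
```

Emit:
{"api": "carry_out", "payload": {"commands": [{"grip":0.6,"xyz":[0,0,0],"angular":[0,0,0.12]},{"grip":0.6,"xyz":[0,0,0],"angular":[0,0,0.12]},{"grip":0.6,"xyz":[0,0,0],"angular":[0,0,0.12]},{"grip":0.6,"xyz":[0,0,0],"angular":[0,0,0.12]},{"grip":0.6,"xyz":[0,0,0],"angular":[0,0,0.1]}]}}

```text
t: 1.77
ee_pos: [425.0, -68.7, 314.9]
ee_rot: [[0.981, -0.195, 0.004], [-0.194, -0.979, 0.056], [-0.007, -0.055, -0.998]]
ft_force: [0.1, -1.3, 0.4]
opening: 34.1
```

Run:
```python
from h import *
s=snapshot("wrist"); st=get_state(); print(st["joint_pos"].round(3),st["ee_pos"].round(1),st["ee_rot"].round(3).tolist())
print(s["K"].round(1).tolist(),s["T"].round(3).tolist())
cv2.imwrite("pics/w1.png",s["color"]); np.save("w1.npy",s,allow_pickle=True)
```

```text
[-0.205 -0.141  0.118  1.837  0.055  3.141] [424.2 -72.  314.9] [[0.979, -0.202, 0.004], [-0.202, -0.978, 0.055], [-0.007, -0.055, -0.998]]
[[305.3, 0.0, 281.3], [0.0, 305.3, 212.2], [0.0, 0.0, 1.0]] [[-0.194, 0.936, 0.295, 501.165], [-0.98, -0.168, -0.11, -92.522], [-0.054, -0.311, 0.949, 456.646], [0.0, 0.0, 0.0, 1.0]]
```

View pics/w1.png

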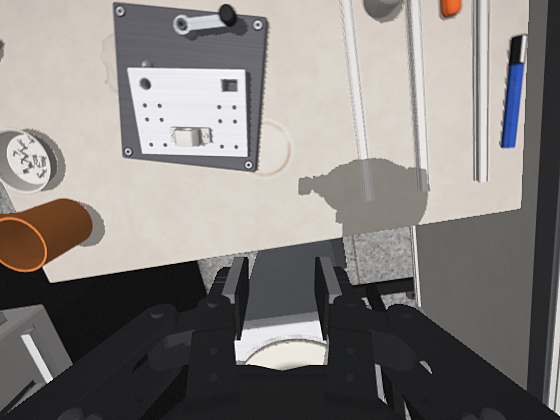

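The wrist view shows the plate on the base at about (115..268, 3..171) px: round hole at (145,84), slot at (229,85), knob at (228,15). Joint 6 hit its range limit, so I'll turn back, undo the tilt and go closer.

Emit:
{"api": "carry_out", "payload": {"commands": [{"grip":0.6,"xyz":[0,0,0],"angular":[-0.056,0,-0.12]},{"grip":0.6,"xyz":[0,0,0],"angular":[0,0,-0.12]},{"grip":0.6,"xyz":[0,0,0],"angular":[0,0,-0.12]},{"grip":0.6,"xyz":[0,-3.5,2.0],"angular":[0,0,0]},{"grip":0.6,"xyz":[0,-3.5,2.0],"angular":[0,0,0]}]}}

```text
t: 2.23
ee_pos: [414.2, 0.8, 275.1]
ee_rot: [[0.988, 0.156, -0.002], [0.156, -0.988, 0.002], [-0.001, -0.002, -1.0]]
ft_force: [1.0, 0.2, -0.6]
opening: 34.1
```

Emit:
{"api": "carry_out", "payload": {"commands": [{"grip":0.6,"xyz":[0,-3.5,2.0],"angular":[0,0,0]},{"grip":0.6,"xyz":[0,-1.5,2.0],"angular":[0,0,0]},{"grip":0.6,"xyz":[0,0,2.0],"angular":[0,0,0]},{"grip":0.6,"xyz":[0,0,2.0],"angular":[0,0,0]},{"grip":0.6,"xyz":[0,0,0],"angular":[0,0,0]}]}}

```text
t: 2.65
ee_pos: [404.2, 50.9, 192.0]
ee_rot: [[0.987, 0.16, -0.008], [0.16, -0.987, 0.002], [-0.007, -0.003, -1.0]]
ft_force: [-0.0, 1.3, -0.7]
opening: 34.4
```

Run:
```python
from h import *
s=snapshot("wrist"); st=get_state(); print(st["joint_pos"].round(3),st["ee_pos"].round(1),st["ee_rot"].round(3).tolist())
print(s["T"].round(3).tolist())
np.save("w2.npy",s,allow_pickle=True)
cv2.imwrite("pics/w2.png",cv2.resize(s["color"],(784,588),interpolation=cv2.INTER_CUBIC))
```

```text
[ 1.230e-01 -2.570e-01 -2.160e-01  1.617e+00  3.000e-03  3.105e+00] [404.7  50.7 194.2] [[0.987, 0.159, -0.006], [0.159, -0.987, 0.002], [-0.006, -0.003, -1.0]]
[[0.161, 0.938, 0.308, 482.493], [-0.987, 0.153, 0.049, 62.41], [-0.001, -0.312, 0.95, 333.956], [0.0, 0.0, 0.0, 1.0]]
```

View pics/w2.png

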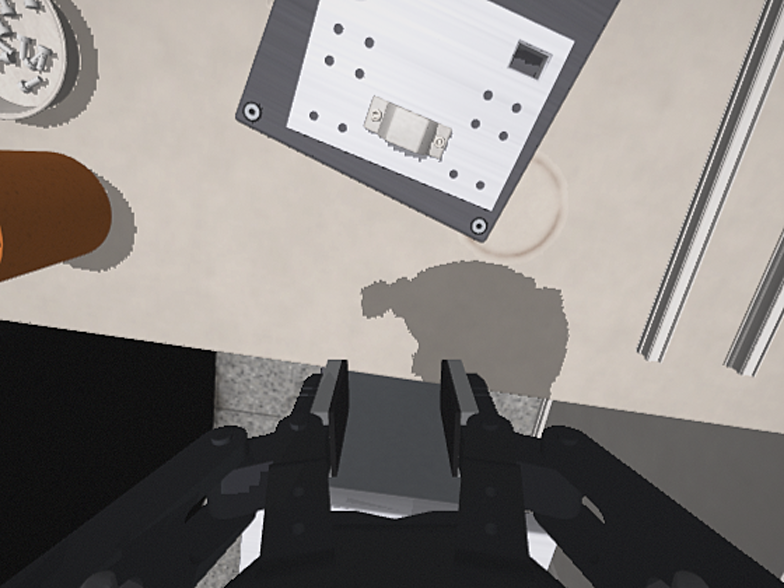

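The camera is too close and cuts off the back of the plate; it shows front corners at (288,128) and (492,210), 784 scale. I'll move forward 110 mm.

Emit:
{"api": "carry_out", "payload": {"commands": [{"grip":0.6,"xyz":[3.6,0,-1],"angular":[0,0,0]},{"grip":0.6,"xyz":[3.6,0,-1],"angular":[0,0,0]},{"grip":0.6,"xyz":[3.2,0,-1],"angular":[0,0,0]},{"grip":0.6,"xyz":[0,0,0],"angular":[0,0,0]},{"grip":0.6,"xyz":[0,0,0],"angular":[0,0,0]}]}}

```text
t: 3.12
ee_pos: [510.0, 66.9, 225.9]
ee_rot: [[0.987, 0.158, -0.003], [0.158, -0.987, 0.002], [-0.003, -0.003, -1.0]]
ft_force: [-0.2, -0.3, 0.4]
opening: 34.2
```

Run:
```python
from h import *
s=snapshot("wrist"); st=get_state(); print(st["joint_pos"].round(3),st["ee_pos"].round(1))
np.save("w3.npy",s,allow_pickle=True)
cv2.imwrite("pics/w3.png",cv2.resize(s["color"],(784,588),interpolation=cv2.INTER_CUBIC))
```

```text
[ 1.290e-01 -0.000e+00  7.500e-02  1.649e+00  3.000e-03  3.112e+00] [508.9  66.8 225.9]
```

View pics/w3.png

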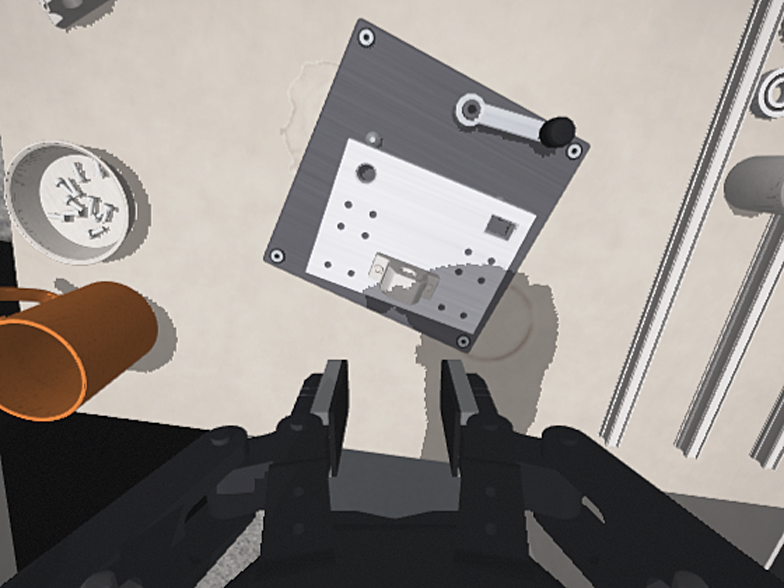

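The view is clear (784 scale):
- **Deck corners:** (360,18), (591,147), (470,353), (264,258).
- **Plate top corners:** (348,138), (537,214), (474,335), (305,274).
- **Holes:** top mouths at (366,172) and (500,225).
- **Left dowel tip:** (373,137), bare behind the plate.
- **Knob:** (557,131).

```bash
cat >> h.py <<'E'
def fit2(L,W):   # rigid 2D fit: W = R(a) L + t
    L,W=np.array(L,float),np.array(W,float)[:,:2]; lm,wm=L.mean(0),W.mean(0)
    l,w=L-lm,W-wm; a=np.arctan2((l[:,0]*w[:,1]-l[:,1]*w[:,0]).sum(),(l*w).sum())
    R=np.array([[np.cos(a),-np.sin(a)],[np.sin(a),np.cos(a)]]); t=wm-R@lm
    return a,t,R,(W-(L@R.T+t))
E
python3 - <<'E'
from h import *
s=np.load("w3.npy",allow_pickle=True).item()
f=lambda p,z:px2plane(s,(np.array(p)+.5)/1.4-.5,z)
a,t,R,r=fit2([(107.5,100),(107.5,-100),(-92.5,-100),(-92.5,100)],f([(360,18),(591,147),(470,353),(264,258)],16)); print("base",a,t,r.round(1).tolist())
B=lambda W:((W[:,:2]-t)@R)
print("pinL tip",B(f([(373,136)],27)).round(1),"knob",B(f([(557,131)],64)).round(1),"post",B(f([(471,110)],42)).round(1))
th=.11;
P=[(55,75),(55,-75),(-55,-75),(-55,75)]; px=[(348,138),(537,214),(474,335),(305,274)]
h=lambda x:16+(x+55)*np.sin(th)+14*np.cos(th)
W=np.vstack([f([q],h(p[0])) for p,q in zip(P,px)])
# top face horizontal coords: x' = -55+(x+55)cos - 14 sin
L=[(-55+(x+55)*np.cos(th)-14*np.sin(th),y) for x,y in P]
ap,tp,Rp,rp=fit2(L,np.c_[B(W)]); print("plate in base: yaw",ap,"t",tp,rp.round(1).tolist())
H=np.vstack([f([q],h(36)) for q in [(366,172),(500,225)]]); print("hole tops base",B(H).round(1).tolist())
print("top ctrs plate x",-55+91*np.cos(th)-14*np.sin(th))
for z,n,q in((25,"dish",(70,205)),):print(n,f([q],z).round())
np.savez("base.npz",a=a,t=t,R=R)
E
```

```text
base -0.2937195564825902 [549.03155053  53.45286419] [[-2.5, -0.2], [-2.3, 2.3], [2.2, -0.2], [2.5, -1.9]]
pinL tip [[37.5 56.6]] knob [[ 93.  -54.3]] post [[82.8  1. ]]
plate in base: yaw 0.08869520778289587 t [-18.76333071  -8.69997214] [[0.9, 0.4], [0.9, -0.3], [-0.8, -0.7], [-1.0, 0.5]]
hole tops base [[12.4, 49.8], [22.0, -58.7]]
top ctrs plate x 33.91310870233896
dish [[513. 326.  25.]]
```

Measured in the base frame: the plate is at about (-18, -8) mm with yaw +0.088. Joint 6 forces a tool yaw of 2.848 for a jaws-along-y push from the front, so I'll turn at height, then go to the front edge.

Emit:
{"api": "carry_out", "payload": {"commands": [{"grip":0.3,"xyz":[0,0,0],"angular":[0,0,-0.122]},{"grip":0.3,"xyz":[0,0,0],"angular":[0,0,-0.122]},{"grip":0.3,"xyz":[0,0,0],"angular":[0,0,-0.122]},{"grip":0.3,"xyz":[0,0,0],"angular":[0,0,-0.122]},{"grip":0.3,"xyz":[0,0,0],"angular":[0,0,-0.122]}]}}

```text
t: 3.58
ee_pos: [507.6, 66.7, 226.6]
ee_rot: [[0.715, 0.7, -0.002], [0.7, -0.715, 0.002], [0.001, -0.003, -1.0]]
ft_force: [-0.6, 0.2, 0.0]
opening: 59.8
```

Emit:
{"api": "carry_out", "payload": {"commands": [{"grip":0.3,"xyz":[0,0,0],"angular":[0,0,-0.122]},{"grip":0.3,"xyz":[0,0,0],"angular":[0,0,-0.122]},{"grip":0.3,"xyz":[0,0,0],"angular":[0,0,-0.122]},{"grip":0.3,"xyz":[0,0,0],"angular":[0,0,-0.122]},{"grip":0.3,"xyz":[0,0,0],"angular":[0,0,-0.122]}]}}

```text
t: 4.0
ee_pos: [507.5, 66.7, 226.6]
ee_rot: [[0.185, 0.983, -0.001], [0.983, -0.185, 0.003], [0.002, -0.002, -1.0]]
ft_force: [0.5, -0.0, -0.1]
opening: 59.9
```

Emit:
{"api": "carry_out", "payload": {"commands": [{"grip":0.3,"xyz":[0,0,0],"angular":[0,0,-0.122]},{"grip":0.3,"xyz":[0,0,0],"angular":[0,0,-0.122]},{"grip":0.3,"xyz":[0,0,0],"angular":[0,0,-0.122]},{"grip":0.3,"xyz":[0,0,0],"angular":[0,0,-0.122]},{"grip":0.3,"xyz":[0,0,0],"angular":[0,0,-0.122]}]}}

```text
t: 4.42
ee_pos: [507.5, 66.7, 226.6]
ee_rot: [[-0.411, 0.911, -0.001], [0.911, 0.411, 0.003], [0.003, -0.0, -1.0]]
ft_force: [0.0, 0.7, 0.2]
opening: 59.9
```

Emit:
{"api": "carry_out", "payload": {"commands": [{"grip":0.3,"xyz":[0,0,0],"angular":[0,0,-0.122]},{"grip":0.3,"xyz":[0,0,0],"angular":[0,0,-0.122]},{"grip":0.3,"xyz":[0,0,0],"angular":[0,0,-0.122]},{"grip":0.3,"xyz":[0,0,0],"angular":[0,0,-0.122]},{"grip":0.3,"xyz":[0,0,0],"angular":[0,0,-0.122]}]}}

```text
t: 4.83
ee_pos: [507.5, 66.7, 226.6]
ee_rot: [[-0.859, 0.511, -0.002], [0.511, 0.859, 0.002], [0.003, 0.001, -1.0]]
ft_force: [-0.6, -0.6, 0.1]
opening: 59.7
```

Emit:
{"api": "carry_out", "payload": {"commands": [{"grip":0.3,"xyz":[0,0,0],"angular":[0,0,-0.122]},{"grip":0.3,"xyz":[0,0,0],"angular":[0,0,-0.122]},{"grip":0.3,"xyz":[3.1,-0.3,0],"angular":[0,0,0]},{"grip":0.3,"xyz":[3.1,-0.3,0],"angular":[0,0,0]},{"grip":0.3,"xyz":[0,0,0],"angular":[0,0,0]}]}}

```text
t: 5.25
ee_pos: [443.0, 79.6, 227.2]
ee_rot: [[-0.956, 0.294, -0.003], [0.294, 0.956, 0.003], [0.003, 0.002, -1.0]]
ft_force: [-0.7, -0.0, -0.2]
opening: 59.8
```

Emit:
{"api": "carry_out", "payload": {"commands": [{"grip":0.3,"xyz":[0,0,4.1],"angular":[0,0,0]},{"grip":0.3,"xyz":[0,0,4.1],"angular":[0,0,0]},{"grip":0.3,"xyz":[0,0,4.1],"angular":[0,0,0]},{"grip":0.3,"xyz":[0,0,4.1],"angular":[0,0,0]},{"grip":0.3,"xyz":[0,0,4.0],"angular":[0,0,0]}]}}

```text
t: 5.67
ee_pos: [446.3, 79.7, 20.8]
ee_rot: [[-0.956, 0.294, -0.001], [0.294, 0.956, 0.003], [0.002, 0.002, -1.0]]
ft_force: [0.6, 0.3, 1.1]
opening: 59.4
```

Emit:
{"api": "carry_out", "payload": {"commands": [{"grip":0.3,"xyz":[0,0,0.6],"angular":[0,0,0]},{"grip":0.3,"xyz":[0,0,0],"angular":[0,0,0]},{"grip":0.3,"xyz":[0,0,0],"angular":[0,0,0]}]}}

```text
t: 5.92
ee_pos: [447.6, 80.1, 17.9]
ee_rot: [[-0.956, 0.294, -0.001], [0.294, 0.956, 0.003], [0.001, 0.002, -1.0]]
ft_force: [-0.0, 0.1, 0.8]
opening: 59.7
```

Run:
```python
from h import *
s=snapshot("side"); st=get_state(); print(st["ee_pos"].round(1),st["ft_force"].round(1))
c=s["color"][150:300,220:400]; cv2.imwrite("pics/s1.png",cv2.resize(c,None,fx=4,fy=4,interpolation=cv2.INTER_CUBIC))
```

```text
[448.4  80.2  18.7] [-0.2  0.1  0.4]
```

View pics/s1.png

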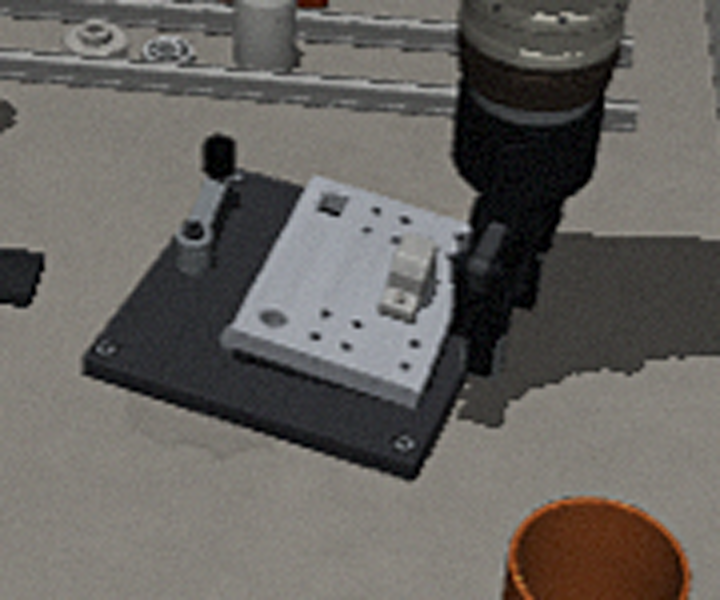

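The side crop shows the fingers just in front of the plate's front edge, near deck height. The push is toward base +x, which is tool -x.

Emit:
{"api": "carry_out", "payload": {"commands": [{"grip":0.3,"xyz":[0,0,0.3],"angular":[0,0,0]},{"grip":0.3,"xyz":[-0.5,0,0],"angular":[0,0,0]},{"grip":0.3,"xyz":[-0.5,0,0],"angular":[0,0,0]},{"grip":0.3,"xyz":[-0.3,0,0],"angular":[0,0,0]},{"grip":0.3,"xyz":[0,0,0],"angular":[0,0,0]}]}}

```text
t: 6.38
ee_pos: [460.4, 76.0, 13.0]
ee_rot: [[-0.956, 0.294, -0.002], [0.294, 0.956, 0.002], [0.002, 0.002, -1.0]]
ft_force: [0.3, 0.6, -1.0]
opening: 59.8
```

Emit:
{"api": "carry_out", "payload": {"commands": [{"grip":0.3,"xyz":[-0.3,0,0],"angular":[0,0,0]},{"grip":0.3,"xyz":[-0.3,0,0],"angular":[0,0,0]},{"grip":0.3,"xyz":[-0.2,0,0],"angular":[0,0,0]},{"grip":0.3,"xyz":[0,0,0],"angular":[0,0,0]}]}}

```text
t: 6.72
ee_pos: [467.1, 74.0, 12.5]
ee_rot: [[-0.956, 0.294, -0.003], [0.294, 0.956, 0.003], [0.004, 0.002, -1.0]]
ft_force: [-2.7, 2.9, 1.7]
opening: 59.7
```

Emit:
{"api": "carry_out", "payload": {"commands": [{"grip":0.3,"xyz":[-0.2,0,0],"angular":[0,0,0]},{"grip":0.3,"xyz":[-0.2,0,0],"angular":[0,0,0]},{"grip":0.3,"xyz":[-0.2,0,0],"angular":[0,0,0]},{"grip":0.3,"xyz":[0,0,0],"angular":[0,0,0]}]}}

```text
t: 7.05
ee_pos: [473.1, 72.0, 12.5]
ee_rot: [[-0.956, 0.294, -0.002], [0.294, 0.956, 0.002], [0.003, 0.001, -1.0]]
ft_force: [-1.7, 1.6, 2.0]
opening: 59.7
```

Emit:
{"api": "carry_out", "payload": {"commands": [{"grip":0.3,"xyz":[-0.3,0,0],"angular":[0,0,0]},{"grip":0.3,"xyz":[0,0,0],"angular":[0,0,0]},{"grip":0.3,"xyz":[1.0,0,0],"angular":[0,0,0]},{"grip":0.3,"xyz":[0.5,0,0],"angular":[0,0,0]},{"grip":0.5,"xyz":[0,0,-4],"angular":[0,0,0]}]}}

```text
t: 7.47
ee_pos: [455.9, 74.9, 46.1]
ee_rot: [[-0.956, 0.294, -0.014], [0.294, 0.956, 0.0], [0.014, -0.004, -1.0]]
ft_force: [0.9, 0.3, -1.2]
opening: 49.0
```

Emit:
{"api": "carry_out", "payload": {"commands": [{"grip":1,"xyz":[0,0,-4.1],"angular":[0,0,0]},{"grip":1,"xyz":[0,0,-4.1],"angular":[0,0,0]},{"grip":1,"xyz":[-2.5,0,-3.2],"angular":[0,0,0]},{"grip":1,"xyz":[-2.5,0,-3.2],"angular":[0,0,0]},{"grip":1,"xyz":[-4,0,0],"angular":[0,0,0]}]}}

```text
t: 7.88
ee_pos: [549.1, 49.2, 206.5]
ee_rot: [[-0.956, 0.293, 0.008], [0.293, 0.956, 0.003], [-0.007, 0.005, -1.0]]
ft_force: [0.6, 0.9, 0.6]
opening: 0.2
```

Emit:
{"api": "carry_out", "payload": {"commands": [{"grip":1,"xyz":[-4,0,0],"angular":[0,0,0]},{"grip":1,"xyz":[-4,0,0],"angular":[0,0,0]},{"grip":1,"xyz":[0,0,0],"angular":[0,0,0]},{"grip":1,"xyz":[0,0,0],"angular":[0,0,0]}]}}

```text
t: 8.22
ee_pos: [625.0, 24.6, 195.2]
ee_rot: [[-0.955, 0.295, -0.007], [0.295, 0.955, 0.002], [0.007, -0.0, -1.0]]
ft_force: [-1.0, 0.8, -0.4]
opening: -0.1
```

Run:
```python
from h import *
s=snapshot("wrist"); st=get_state(); print(st["joint_pos"].round(3),st["ee_pos"].round(1))
np.save("w4.npy",s,allow_pickle=True)
cv2.imwrite("pics/w4.png",cv2.resize(s["color"],(784,588),interpolation=cv2.INTER_CUBIC))
```

```text
[0.039 0.265 0.313 1.623 0.002 0.338] [624.   25.1 196.8]
```

View pics/w4.png

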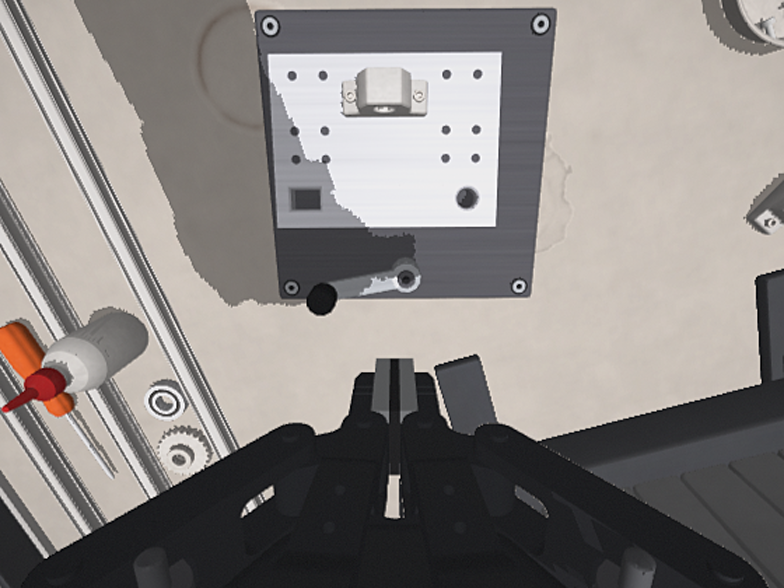

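The plate is now nearly square to the base (image up = base -x). Plate corners are (267,52), (502,52), (497,228), (277,227); holes are at (467,198) and (305,199); deck corners are (255,10), (556,9), (530,297), (280,297).

```bash
cat > m.py <<'E'
from h import *
def meas(fn,base,plate,holes,th=.11):
    s=np.load(fn,allow_pickle=True).item()
    f=lambda p,z:px2plane(s,(np.array(p)+.5)/1.4-.5,z)
    a,t,R,r=fit2([(107.5,100),(107.5,-100),(-92.5,-100),(-92.5,100)],f(base,16)); print("base",a,t,r.round(1).tolist())
    B=lambda W:((W[:,:2]-t)@R)
    P=[(55,75),(55,-75),(-55,-75),(-55,75)]
    h=lambda x:16+(x+55)*np.sin(th)+14*np.cos(th)
    g=lambda x:-55+(x+55)*np.cos(th)-14*np.sin(th)
    W=np.vstack([f([q],h(p[0])) for p,q in zip(P,plate)])
    ap,tp,Rp,rp=fit2([(g(x),y) for x,y in P],B(W)); print("plate: yaw",ap,"t",tp,rp.round(1).tolist())
    H=B(np.vstack([f([q],h(36)) for q in holes])); print("holes",H.round(1).tolist(),"expect if seated",g(36),"+-55; corners",B(W).round(1).tolist())
    return f,B
E
python3 - <<'E'
from m import *
f,B=meas("w4.npy",[(530,297),(280,297),(255,10),(556,9)],[(497,228),(277,227),(267,52),(502,52)],[(467,198),(305,199)])
print("knob",B(f([(322,299)],64)),"post",B(f([(405,274)],42)))
st=get_state();p=st["ee_pos"];print("tcp base",B(p[None]),p[2])
E
```

```text
base -0.29491546409486386 [548.69510405  55.15734206] [[-1.6, -0.6], [-1.5, 2.0], [2.0, 1.0], [1.2, -2.5]]
plate: yaw -0.0012533303284793915 t [ -6.056483   -13.41496008] [[1.1, 1.5], [0.0, -0.5], [-0.8, -0.8], [-0.3, -0.2]]
holes [[27.7, 41.7], [28.0, -68.8]] expect if seated 33.91310870233896 +-55; corners [[47.9, 63.1], [46.7, -89.0], [-63.5, -89.2], [-62.8, 61.5]]
knob [[ 92.01141598 -56.75884016]] post [[80.44368695 -0.39549356]]
tcp base [[80.80285452 -6.89397239]] 196.78250724964
```

Plate is now square, x about -6 and y about -13.4. Next: a side nudge with shut fingers on its right side, at mid-length, toward +y.

Emit:
{"api": "carry_out", "payload": {"commands": [{"grip":1,"xyz":[2.3,-2.95,0],"angular":[0,0,0]},{"grip":1,"xyz":[2.3,-2.95,0],"angular":[0,0,0]},{"grip":1,"xyz":[2.3,-2.95,0],"angular":[0,0,0]},{"grip":1,"xyz":[2.3,-2.95,0],"angular":[0,0,0]},{"grip":1,"xyz":[0,0,3.0],"angular":[0,0,0]}]}}

```text
t: 8.68
ee_pos: [498.7, -62.4, 175.0]
ee_rot: [[-0.955, 0.295, 0.007], [0.295, 0.955, -0.0], [-0.007, 0.002, -1.0]]
ft_force: [1.2, -0.7, 1.2]
opening: 0.2
```

Emit:
{"api": "carry_out", "payload": {"commands": [{"grip":1,"xyz":[0,0,4.0],"angular":[0,0,0]},{"grip":1,"xyz":[0,0,4.0],"angular":[0,0,0]},{"grip":1,"xyz":[0,0,3.0],"angular":[0,0,0]},{"grip":1,"xyz":[0,0,1.5],"angular":[0,0,0]},{"grip":1,"xyz":[0,0,0],"angular":[0,0,0]}]}}

```text
t: 9.1
ee_pos: [498.0, -59.3, 40.5]
ee_rot: [[-0.956, 0.293, -0.006], [0.293, 0.956, 0.003], [0.007, 0.001, -1.0]]
ft_force: [0.1, -0.2, 0.3]
opening: -0.1
```

```bash
cat > tcp.py <<'E'
from h import *
st=get_state();a=-.2945;R=np.array([[np.cos(a),-np.sin(a)],[np.sin(a),np.cos(a)]])
print("tcp base",((st["ee_pos"][:2]-[548.9,54.5])@R).round(1),st["ee_pos"][2].round(1),"F base",(st["ft_force"][:2]@R).round(1),st["ft_force"][2].round(1))
E
python3 tcp.py
```

```text
tcp base [ -15.7 -123.7] 40.5 F base [ 0.2 -0.1] 0.3
```

Emit:
{"api": "carry_out", "payload": {"commands": [{"grip":1,"xyz":[-0.5,0,1.4],"angular":[0,0,0]},{"grip":1,"xyz":[0,0.8,0],"angular":[0,0,0]},{"grip":1,"xyz":[0,0.8,0],"angular":[0,0,0]},{"grip":1,"xyz":[0,0.2,0],"angular":[0,0,0]},{"grip":1,"xyz":[0,0,0],"angular":[0,0,0]}]}}

```text
t: 9.52
ee_pos: [511.9, -43.4, 30.7]
ee_rot: [[-0.956, 0.293, -0.001], [0.293, 0.956, 0.002], [0.001, 0.002, -1.0]]
ft_force: [0.1, -0.5, 0.1]
opening: 0.0
```

Emit:
{"api": "carry_out", "payload": {"commands": [{"grip":1,"xyz":[0,0.2,0],"angular":[0,0,0]},{"grip":1,"xyz":[0,0.2,0],"angular":[0,0,0]},{"grip":1,"xyz":[0,0,0],"angular":[0,0,0]}]}}

```text
t: 9.77
ee_pos: [512.6, -40.3, 29.5]
ee_rot: [[-0.956, 0.294, -0.002], [0.294, 0.956, 0.002], [0.003, 0.002, -1.0]]
ft_force: [0.3, -0.2, -0.5]
opening: -0.4
```

```bash
python3 tcp.py
```

```text
tcp base [  -7.2 -101.3] 29.5 F base [ 0.3 -0.1] -0.5
```

Emit:
{"api": "carry_out", "payload": {"commands": [{"grip":1,"xyz":[0.2,0.1,0.3],"angular":[0,0,0]},{"grip":1,"xyz":[0,0.2,0],"angular":[0,0,0]}]}}

```text
t: 9.93
ee_pos: [511.0, -37.6, 25.8]
ee_rot: [[-0.956, 0.295, -0.003], [0.295, 0.956, 0.001], [0.003, 0.0, -1.0]]
ft_force: [-2.2, -4.5, 2.2]
opening: 0.1
```

Emit:
{"api": "carry_out", "payload": {"commands": [{"grip":1,"xyz":[0,0.15,0],"angular":[0,0,0]},{"grip":1,"xyz":[0,0.1,0],"angular":[0,0,0]}]}}

```text
t: 10.1
ee_pos: [512.0, -34.9, 26.0]
ee_rot: [[-0.956, 0.294, -0.003], [0.294, 0.956, 0.002], [0.003, 0.001, -1.0]]
ft_force: [-0.0, -3.1, 0.5]
opening: 0.1
```

Emit:
{"api": "carry_out", "payload": {"commands": [{"grip":1,"xyz":[0,0.15,0],"angular":[0,0,0]},{"grip":1,"xyz":[0,0.1,0],"angular":[0,0,0]}]}}

```text
t: 10.27
ee_pos: [512.8, -32.3, 26.0]
ee_rot: [[-0.956, 0.294, -0.003], [0.294, 0.956, 0.002], [0.003, 0.001, -1.0]]
ft_force: [-0.0, -3.2, 0.4]
opening: 0.3
```

```bash
python3 tcp.py
```

```text
tcp base [ -9.3 -93.5] 26.0 F base [ 0.9 -3.1] 0.4
```

Emit:
{"api": "carry_out", "payload": {"commands": [{"grip":1,"xyz":[0,0.15,0],"angular":[0,0,0]},{"grip":1,"xyz":[0,0.15,0],"angular":[0,0,0]},{"grip":1,"xyz":[0,0.15,0],"angular":[0,0,0]},{"grip":1,"xyz":[0,0.1,0],"angular":[0,0,0]}]}}

```text
t: 10.6
ee_pos: [514.5, -26.8, 26.1]
ee_rot: [[-0.956, 0.294, -0.003], [0.294, 0.956, 0.002], [0.003, 0.002, -1.0]]
ft_force: [-0.9, -2.7, -0.5]
opening: -0.2
```

Emit:
{"api": "carry_out", "payload": {"commands": [{"grip":1,"xyz":[0,0.1,0],"angular":[0,0,0]},{"grip":1,"xyz":[0,0.0,0],"angular":[0,0,0]}]}}

```text
t: 10.77
ee_pos: [514.8, -25.8, 26.2]
ee_rot: [[-0.956, 0.294, -0.003], [0.294, 0.956, 0.003], [0.003, 0.002, -1.0]]
ft_force: [-0.2, -1.7, -0.2]
opening: -0.0
```

```bash
python3 tcp.py
```

```text
tcp base [ -9.3 -86.7] 26.2 F base [ 0.3 -1.7] -0.2
```

Emit:
{"api": "carry_out", "payload": {"commands": [{"grip":1,"xyz":[0,-1.5,0],"angular":[0,0,0]},{"grip":1,"xyz":[0,0,-4.1],"angular":[0,0,0]},{"grip":1,"xyz":[0,0,-4.1],"angular":[0,0,0]},{"grip":1,"xyz":[0,0,-4.1],"angular":[0,0,0]},{"grip":1,"xyz":[0,0,-4.1],"angular":[0,0,0]}]}}

```text
t: 11.18
ee_pos: [510.5, -40.4, 192.2]
ee_rot: [[-0.956, 0.294, -0.002], [0.294, 0.956, 0.003], [0.003, 0.003, -1.0]]
ft_force: [1.7, -1.2, -0.7]
opening: -0.1
```

Emit:
{"api": "carry_out", "payload": {"commands": [{"grip":1,"xyz":[-2.3,2.4,0],"angular":[0,0,0]},{"grip":1,"xyz":[-2.3,2.4,0],"angular":[0,0,0]},{"grip":1,"xyz":[-2.3,2.4,0],"angular":[0,0,0]},{"grip":1,"xyz":[-2.0,2.4,0],"angular":[0,0,0]},{"grip":1,"xyz":[0,0,0],"angular":[0,0,0]}]}}

```text
t: 11.6
ee_pos: [627.3, 27.9, 187.6]
ee_rot: [[-0.957, 0.292, -0.004], [0.292, 0.957, 0.004], [0.005, 0.003, -1.0]]
ft_force: [1.2, -0.1, -0.4]
opening: -0.0
```

Run:
```python
from h import *
s=snapshot("wrist"); st=get_state(); print(st["joint_pos"].round(3),st["ee_pos"].round(1))
np.save("w5.npy",s,allow_pickle=True)
cv2.imwrite("pics/w5.png",cv2.resize(s["color"],(784,588),interpolation=cv2.INTER_CUBIC))
```

```text
[0.041 0.266 0.297 1.606 0.004 0.337] [625.5  26.7 188.1]
```

View pics/w5.png

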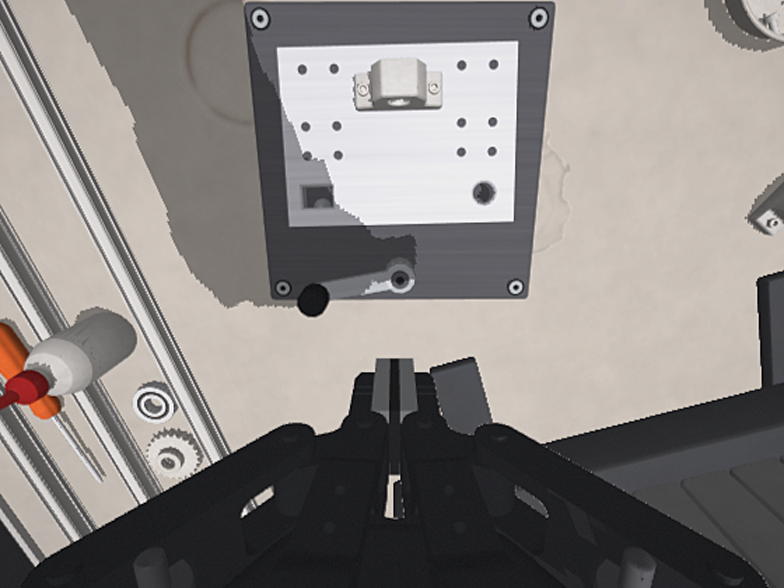

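The plate is now about centred across the deck: corners (277,47), (519,41), (514,221), (288,227). A dowel tip shows in each hole, toward +x/+y: hole (484,193), slot (317,196).

Run:
```python
from m import *
f,B=meas("w5.npy",[(531,299),(272,300),(245,3),(556,2)],[(514,221),(288,227),(277,47),(519,41)],[(484,193),(317,196)])
print("knob",B(f([(313,300)],64)),"post",B(f([(399,275)],42)))
s=np.load("w5.npy",allow_pickle=True).item(); c=s["color"][110:180,190:390]; cv2.imwrite("pics/w5c.png",cv2.resize(c,None,fx=4,fy=4,interpolation=cv2.INTER_CUBIC))
```

```text
base -0.28912305085664913 [549.63982183  55.90593358] [[-0.8, 0.6], [-1.3, 0.6], [1.2, 0.9], [0.9, -2.1]]
plate: yaw 0.016822262756097602 t [-8.19525233 -1.37728202] [[-0.1, 0.7], [0.4, -1.0], [-0.2, -0.0], [-0.1, 0.3]]
holes [[24.9, 54.5], [26.2, -56.2]] expect if seated 33.91310870233896 +-55; corners [[43.2, 75.2], [46.3, -76.5], [-63.6, -77.4], [-66.1, 73.0]]
knob [[ 90.89311446 -58.55311738]] post [[80.05214131 -1.93349061]]
```

View pics/w5c.png

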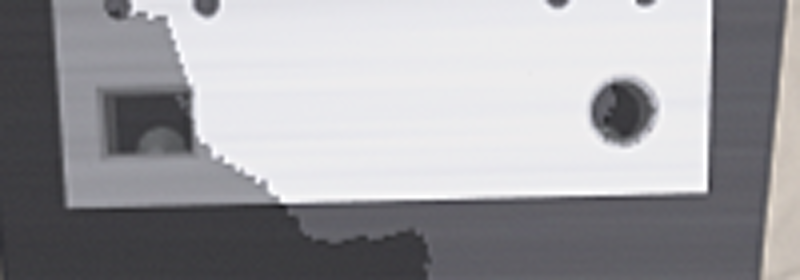

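Emit:
{"api": "carry_out", "payload": {"commands": [{"grip":0.3,"xyz":[3.8,0,0],"angular":[0,0,0]},{"grip":0.3,"xyz":[3.8,0,0],"angular":[0,0,0]},{"grip":0.3,"xyz":[3.8,0,0],"angular":[0,0,0]},{"grip":0.3,"xyz":[3.8,0,0],"angular":[0,0,0]},{"grip":0.3,"xyz":[3.8,0,0],"angular":[0,0,0]}]}}

```text
t: 12.07
ee_pos: [440.2, 80.7, 190.5]
ee_rot: [[-0.956, 0.294, -0.002], [0.294, 0.956, 0.003], [0.003, 0.002, -1.0]]
ft_force: [0.8, -0.3, -0.0]
opening: 59.4
```

```bash
python3 tcp.py
```

```text
tcp base [-111.6   -6.5] 190.5 F base [ 0.8 -0. ] -0.0
```

Emit:
{"api": "carry_out", "payload": {"commands": [{"grip":0.3,"xyz":[0,0.4,4.1],"angular":[0,0,0]},{"grip":0.3,"xyz":[0,0,4.1],"angular":[0,0,0]},{"grip":0.3,"xyz":[0,0,4.1],"angular":[0,0,0]},{"grip":0.3,"xyz":[0,0,4.0],"angular":[0,0,0]},{"grip":0.3,"xyz":[0,0,1.2],"angular":[0,0,0]}]}}

```text
t: 12.48
ee_pos: [439.6, 84.2, 10.6]
ee_rot: [[-0.956, 0.294, -0.009], [0.294, 0.956, 0.002], [0.009, -0.001, -1.0]]
ft_force: [-0.7, 0.7, -0.4]
opening: 59.8
```

Emit:
{"api": "carry_out", "payload": {"commands": [{"grip":0.3,"xyz":[-1.0,0,0],"angular":[0,0,0]},{"grip":0.3,"xyz":[-1.0,0,0],"angular":[0,0,0]},{"grip":0.3,"xyz":[-0.7,0,0],"angular":[0,0,0]},{"grip":0.3,"xyz":[-0.3,0,0],"angular":[0,0,0]},{"grip":0.3,"xyz":[0,0,0],"angular":[0,0,0]}]}}

```text
t: 12.9
ee_pos: [474.0, 75.8, 17.3]
ee_rot: [[-0.956, 0.295, 0.0], [0.295, 0.956, 0.003], [0.001, 0.003, -1.0]]
ft_force: [-0.6, -0.0, -0.7]
opening: 60.0
```

```bash
python3 tcp.py
```

```text
tcp base [-77.9  -1.3] 17.3 F base [-0.5 -0.2] -0.7
```

Emit:
{"api": "carry_out", "payload": {"commands": [{"grip":0.3,"xyz":[0,0,0.4],"angular":[0,0,0]},{"grip":0.3,"xyz":[-0.15,0.02,0],"angular":[0,0,0]},{"grip":0.3,"xyz":[-0.15,0.02,0],"angular":[0,0,0]},{"grip":0.3,"xyz":[-0.1,0.02,0],"angular":[0,0,0]}]}}

```text
t: 13.23
ee_pos: [475.6, 75.5, 11.4]
ee_rot: [[-0.956, 0.294, -0.003], [0.294, 0.956, 0.002], [0.004, 0.001, -1.0]]
ft_force: [-2.9, 1.0, 0.8]
opening: 59.5
```

Emit:
{"api": "carry_out", "payload": {"commands": [{"grip":0.3,"xyz":[-0.15,0.03,0],"angular":[0,0,0]},{"grip":0.3,"xyz":[-0.15,0.03,0],"angular":[0,0,0]}]}}

```text
t: 13.4
ee_pos: [478.4, 75.3, 11.4]
ee_rot: [[-0.956, 0.294, -0.004], [0.294, 0.956, 0.003], [0.004, 0.001, -1.0]]
ft_force: [-3.3, 1.0, 1.2]
opening: 59.4
```

```bash
python3 tcp.py
```

```text
tcp base [-73.5  -0.5] 11.4 F base [-3.5 -0. ] 1.2
```

Emit:
{"api": "carry_out", "payload": {"commands": [{"grip":0.3,"xyz":[-0.15,0.03,0],"angular":[0,0,0]},{"grip":0.3,"xyz":[-0.15,0.03,0],"angular":[0,0,0]}]}}

```text
t: 13.57
ee_pos: [482.5, 74.8, 11.6]
ee_rot: [[-0.956, 0.294, -0.002], [0.294, 0.956, 0.002], [0.002, 0.002, -1.0]]
ft_force: [-0.4, 0.1, -0.5]
opening: 60.1
```

Emit:
{"api": "carry_out", "payload": {"commands": [{"grip":0.3,"xyz":[-0.15,0.02,0],"angular":[0,0,0]},{"grip":0.3,"xyz":[-0.1,0,0],"angular":[0,0,0]}]}}

```text
t: 13.73
ee_pos: [484.4, 74.5, 11.5]
ee_rot: [[-0.956, 0.294, -0.003], [0.294, 0.956, 0.003], [0.004, 0.002, -1.0]]
ft_force: [-5.5, 2.5, 4.1]
opening: 59.8
```

```bash
python3 tcp.py
```

```text
tcp base [-67.5   0.4] 11.5 F base [-6.   0.8] 4.1
```

Emit:
{"api": "carry_out", "payload": {"commands": [{"grip":0.3,"xyz":[1.5,0,0],"angular":[0,0,0]},{"grip":0.3,"xyz":[0.5,0,-2],"angular":[0,0,0]},{"grip":1,"xyz":[0,0,-4.1],"angular":[0,0,0]},{"grip":1,"xyz":[0,0,-4.1],"angular":[0,0,0]},{"grip":1,"xyz":[0,0,-4.1],"angular":[0,0,0]}]}}

```text
t: 14.15
ee_pos: [465.3, 79.7, 156.3]
ee_rot: [[-0.956, 0.294, -0.003], [0.294, 0.956, 0.002], [0.003, 0.001, -1.0]]
ft_force: [0.5, 0.3, 0.5]
opening: 24.1
```

Emit:
{"api": "carry_out", "payload": {"commands": [{"grip":1,"xyz":[-2.9,0,-2.8],"angular":[0,0,0]},{"grip":1,"xyz":[-4.1,0,0],"angular":[0,0,0]},{"grip":1,"xyz":[-4.1,0,0],"angular":[0,0,0]},{"grip":1,"xyz":[-4.1,0,0],"angular":[0,0,0]},{"grip":1,"xyz":[-2.5,0,0],"angular":[0,0,0]}]}}

```text
t: 14.57
ee_pos: [638.1, 26.3, 181.1]
ee_rot: [[-0.956, 0.295, -0.002], [0.295, 0.956, 0.002], [0.002, 0.001, -1.0]]
ft_force: [1.0, 0.5, 0.7]
opening: -0.3
```

```bash
python3 tcp.py
python3 - <<'E'
from h import *
s=snapshot("wrist"); np.save("w6.npy",s,allow_pickle=True)
d=snapshot("side"); np.save("s6.npy",d,allow_pickle=True)
a=cv2.resize(s["color"][0:250,150:430],(560,500),interpolation=cv2.INTER_CUBIC)
t=snapshot("top")["color"]
b=cv2.resize(d["color"][180:280,235:360],(240,192),interpolation=cv2.INTER_CUBIC)
im=np.zeros((500,800,3),np.uint8); im[:,:560]=a; im[:192,560:]=b
b2=cv2.resize(d["color"][180:280,235:335],(240,240),interpolation=cv2.INTER_CUBIC)
im[192:432,560:]=b2
cv2.imwrite("pics/w6.png",im)
E
```

```text
tcp base [93.5 -1.1] 181.1 F base [0.8 0.8] 0.7
```

View pics/w6.png

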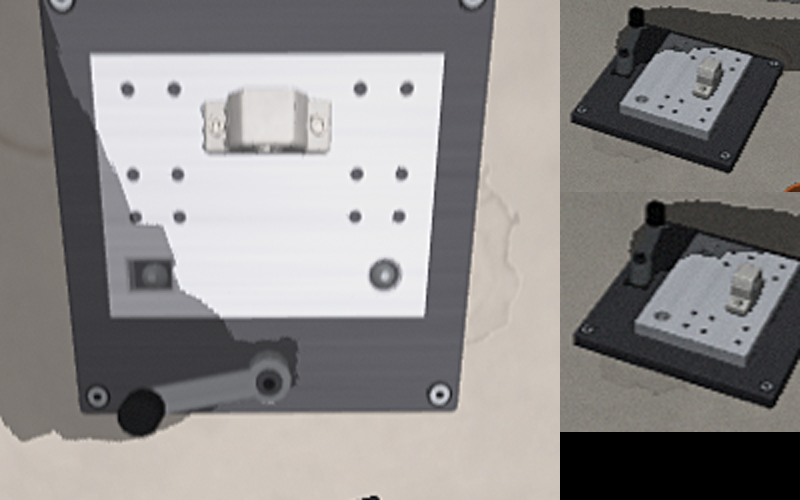

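Both dowels now show in the hole (384,274) and the slot (152,273), and the side crop shows the plate lying flat on the deck. Next is the keeper, by the far side of its knob.

Emit:
{"api": "carry_out", "payload": {"commands": [{"grip":1,"xyz":[-1.7,-2.95,0],"angular":[0,0,0]},{"grip":1,"xyz":[-1.7,-2.95,0],"angular":[0,0,0]},{"grip":1,"xyz":[0,0,4],"angular":[0,0,0]},{"grip":1,"xyz":[0,0,4],"angular":[0,0,0]},{"grip":1,"xyz":[0,0,0],"angular":[0,0,0]}]}}

```text
t: 15.13
ee_pos: [645.3, -38.5, 93.5]
ee_rot: [[-0.955, 0.295, -0.014], [0.295, 0.956, 0.003], [0.015, -0.001, -1.0]]
ft_force: [-1.3, 1.2, -2.6]
opening: -0.0
```

```bash
python3 tcp.py
python3 - <<'E'
from m import *
s=np.load("w6.npy",allow_pickle=True).item()
a=-.2945;R=np.array([[np.cos(a),-np.sin(a)],[np.sin(a),np.cos(a)]]);B=lambda W:(W[:,:2]-[548.9,54.5])@R
g=lambda q,z:B(px2plane(s,[(150+q[0]/2,q[1]/2)],z)).round(1)
print("knob",g((142,412),64),"post",g((269,382),42),"pins",g((152,273),28),g((384,274),28),"plate corners z30",[g(q,30) for q in((425,318),(112,318),(90,53),(445,53))])
E
```

```text
tcp base [119.2 -61.1] 93.5 F base [-1.5  0.8] -2.6
knob [[ 92.8 -55.5]] post [[84.7  1. ]] pins [[ 35.2 -53.9]] [[36.  55.4]] plate corners z30 [array([[56.5, 75.8]]), array([[ 55.9, -74. ]]), array([[-55.6, -74.5]]), array([[-55. ,  75.7]])]
```

Plate corners at z 30 read (±55.5, ±75), so it is seated. Knob is at base (93,-57). Descending behind it.

Emit:
{"api": "carry_out", "payload": {"commands": [{"grip":1,"xyz":[-0.7,0.2,0],"angular":[0,0,0]},{"grip":1,"xyz":[0,0,2.5],"angular":[0,0,0]},{"grip":1,"xyz":[0,0,2.2],"angular":[0,0,0]},{"grip":1,"xyz":[0,0,0],"angular":[0,0,0]},{"grip":1,"xyz":[0,0,0],"angular":[0,0,0]}]}}

```text
t: 15.55
ee_pos: [657.8, -38.0, 57.2]
ee_rot: [[-0.956, 0.293, -0.001], [0.293, 0.956, 0.002], [0.002, 0.002, -1.0]]
ft_force: [-0.1, -0.8, 1.0]
opening: 0.1
```

```bash
python3 tcp.py
```

```text
tcp base [131.1 -56.9] 57.2 F base [ 0.1 -0.8] 1.0
```

Emit:
{"api": "carry_out", "payload": {"commands": [{"grip":1,"xyz":[0,0,1.0],"angular":[0,0,0]},{"grip":1,"xyz":[1.0,0,0],"angular":[0,0,0]},{"grip":1,"xyz":[0.7,0,0],"angular":[0,0,0]},{"grip":1,"xyz":[0.9,-0.3,0],"angular":[0,0,0]},{"grip":1,"xyz":[0,0,0],"angular":[0,0,0]}]}}

```text
t: 15.97
ee_pos: [631.2, -33.5, 46.7]
ee_rot: [[-0.956, 0.294, -0.0], [0.294, 0.956, 0.002], [0.001, 0.002, -1.0]]
ft_force: [-0.7, 0.2, 0.2]
opening: -0.2
```

```bash
python3 tcp.py
```

```text
tcp base [104.3 -60.3] 46.7 F base [-0.8 -0. ] 0.2
```

Emit:
{"api": "carry_out", "payload": {"commands": [{"grip":1,"xyz":[0.75,-0.15,0],"angular":[0,0,0]},{"grip":1,"xyz":[0.75,-0.15,0],"angular":[0,0,0]},{"grip":1,"xyz":[0.8,0,0],"angular":[0,0,0]},{"grip":1,"xyz":[0.8,0.05,0],"angular":[0,0,0]}]}}

```text
t: 16.3
ee_pos: [600.6, -27.0, 45.4]
ee_rot: [[-0.956, 0.294, -0.002], [0.294, 0.956, 0.002], [0.002, 0.002, -1.0]]
ft_force: [2.8, -1.2, 0.7]
opening: 0.0
```

```bash
python3 tcp.py
```

```text
tcp base [ 73.1 -62.9] 45.4 F base [ 3.  -0.3] 0.7
```

Emit:
{"api": "carry_out", "payload": {"commands": [{"grip":1,"xyz":[0.75,0.2,0],"angular":[0,0,0]},{"grip":1,"xyz":[0.75,0.25,0],"angular":[0,0,0]},{"grip":1,"xyz":[0.7,0.4,0],"angular":[0,0,0]},{"grip":1,"xyz":[0.7,0.4,0],"angular":[0,0,0]}]}}

```text
t: 16.63
ee_pos: [576.4, -6.2, 45.2]
ee_rot: [[-0.956, 0.294, -0.002], [0.294, 0.956, 0.002], [0.003, 0.001, -1.0]]
ft_force: [3.8, -1.8, 1.0]
opening: 0.2
```

```bash
python3 tcp.py
```

```text
tcp base [ 43.9 -50.1] 45.2 F base [ 4.2 -0.7] 1.0
```

Emit:
{"api": "carry_out", "payload": {"commands": [{"grip":1,"xyz":[0.5,0.55,0],"angular":[0,0,0]},{"grip":1,"xyz":[0.5,0.55,0],"angular":[0,0,0]}]}}

```text
t: 16.8
ee_pos: [569.6, 7.3, 45.0]
ee_rot: [[-0.956, 0.294, -0.004], [0.294, 0.956, 0.002], [0.004, 0.001, -1.0]]
ft_force: [1.9, -2.4, -0.2]
opening: -0.3
```

```bash
python3 tcp.py
python3 - <<'E'
from h import *
d=snapshot("side"); cv2.imwrite("pics/s7.png",cv2.resize(d["color"][150:290,215:375],None,fx=4,fy=4,interpolation=cv2.INTER_CUBIC))
E
```

```text
tcp base [ 33.6 -39.1] 45.0 F base [ 2.5 -1.8] -0.2
```

View pics/s7.png

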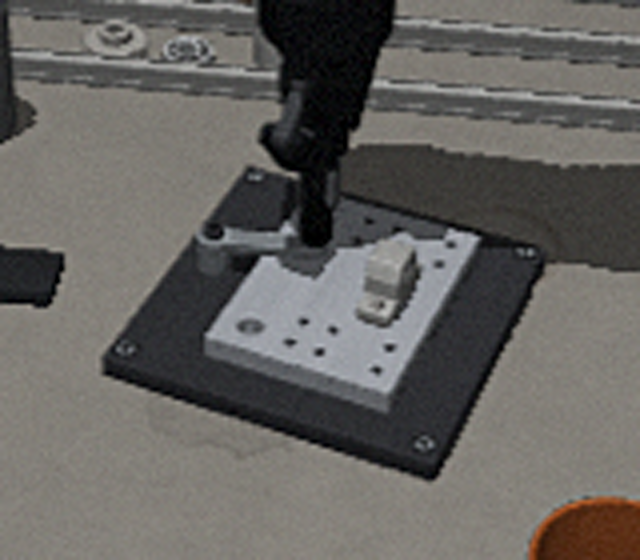

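The keeper's bar now lies over the plate's back edge, with the knob in front of the fingers at (315,235) and the plate flat. I'll continue to the stop.

Emit:
{"api": "carry_out", "payload": {"commands": [{"grip":1,"xyz":[0.4,0.65,0],"angular":[0,0,0]},{"grip":1,"xyz":[0.4,0.65,0],"angular":[0,0,0]}]}}

```text
t: 17.02
ee_pos: [566.4, 22.0, 45.0]
ee_rot: [[-0.956, 0.294, -0.003], [0.294, 0.956, 0.002], [0.004, 0.001, -1.0]]
ft_force: [1.3, -3.4, -0.4]
opening: 0.0
```

Emit:
{"api": "carry_out", "payload": {"commands": [{"grip":1,"xyz":[0.1,0.3,0],"angular":[0,0,0]},{"grip":1,"xyz":[0,0.15,0],"angular":[0,0,0]}]}}

```text
t: 17.18
ee_pos: [566.6, 26.8, 44.9]
ee_rot: [[-0.956, 0.293, -0.004], [0.293, 0.956, 0.002], [0.004, 0.001, -1.0]]
ft_force: [-2.1, -6.9, 0.7]
opening: 0.3
```

```bash
python3 tcp.py
```

```text
tcp base [ 25.  -21.4] 44.9 F base [-0.  -7.2] 0.7
```

Force is rising at the expected stop position, so I'll push a little more to confirm.

Emit:
{"api": "carry_out", "payload": {"commands": [{"grip":1,"xyz":[0,0.1,0],"angular":[0,0,0]},{"grip":1,"xyz":[0,0,0],"angular":[0,0,0]}]}}

```text
t: 17.35
ee_pos: [566.6, 26.7, 44.9]
ee_rot: [[-0.956, 0.294, -0.005], [0.294, 0.956, 0.001], [0.005, -0.001, -1.0]]
ft_force: [-3.4, -5.6, 2.4]
opening: 0.0
```

```bash
python3 tcp.py
```

```text
tcp base [ 25.  -21.5] 44.9 F base [-1.7 -6.3] 2.4
```

Emit:
{"api": "carry_out", "payload": {"commands": [{"grip":1,"xyz":[0,0.2,0],"angular":[0,0,0]},{"grip":1,"xyz":[0,0,0],"angular":[0,0,0]}]}}

```text
t: 17.52
ee_pos: [566.7, 27.1, 44.9]
ee_rot: [[-0.955, 0.295, -0.006], [0.295, 0.955, -0.002], [0.005, -0.004, -1.0]]
ft_force: [-6.7, -15.0, 4.0]
opening: 0.2
```

Emit:
{"api": "carry_out", "payload": {"commands": [{"grip":1,"xyz":[0,-1.5,0],"angular":[0,0,0]},{"grip":1,"xyz":[0,-1.0,0],"angular":[0,0,0]},{"grip":1,"xyz":[0,0,-4],"angular":[0,0,0]},{"grip":1,"xyz":[0,0,-4.1],"angular":[0,0,0]},{"grip":1,"xyz":[0,0,-4.1],"angular":[0,0,0]}]}}

```text
t: 17.93
ee_pos: [560.0, 4.5, 168.1]
ee_rot: [[-0.956, 0.295, -0.004], [0.294, 0.956, 0.003], [0.005, 0.002, -1.0]]
ft_force: [0.7, 0.4, 0.1]
opening: 0.0
```

Emit:
{"api": "carry_out", "payload": {"commands": [{"grip":1,"xyz":[-2.2,1.5,-1.5],"angular":[0,0,0]},{"grip":1,"xyz":[-2.2,1.5,0],"angular":[0,0,0]},{"grip":1,"xyz":[-2.2,1.5,0],"angular":[0,0,0]},{"grip":1,"xyz":[0,0,0],"angular":[0,0,0]},{"grip":1,"xyz":[0,0,0],"angular":[0,0,0]}]}}

```text
t: 18.35
ee_pos: [637.7, 28.6, 180.6]
ee_rot: [[-0.956, 0.294, -0.005], [0.294, 0.956, 0.003], [0.005, 0.001, -1.0]]
ft_force: [-0.5, -0.0, 0.2]
opening: 0.0
```

```bash
python3 tcp.py
python3 - <<'E'
from h import *
s=snapshot("wrist"); np.save("w8.npy",s,allow_pickle=True)
d=snapshot("side")["color"]
im=np.zeros((500,800,3),np.uint8); im[:,:560]=cv2.resize(s["color"][0:250,150:430],(560,500),interpolation=cv2.INTER_CUBIC)
im[:240,560:]=cv2.resize(d[180:280,235:335],(240,240),interpolation=cv2.INTER_CUBIC)
im[245:425,560:]=cv2.resize(d[120:360,200:520],(240,180),interpolation=cv2.INTER_AREA)
cv2.imwrite("pics/w8.png",im)
E
```

```text
tcp base [92.5  0.9] 180.6 F base [-0.4 -0.1] 0.2
```

View pics/w8.png

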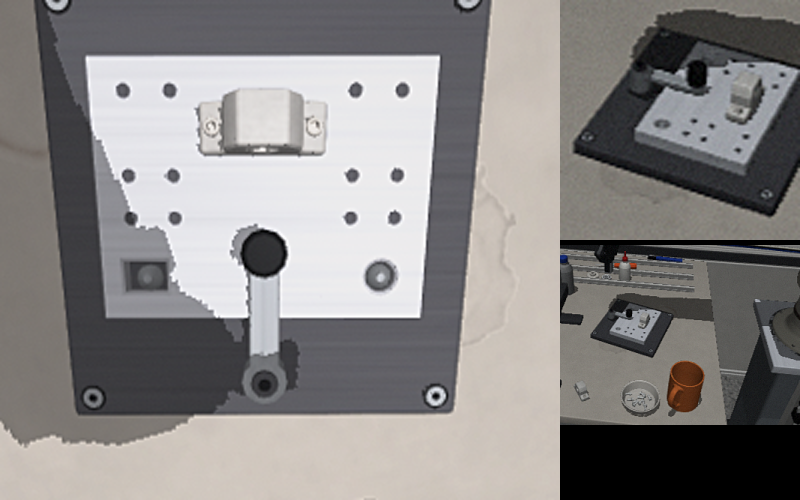

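The keeper points straight along base -x over the plate: post (265,380), knob (264,253). Both dowels are in their holes, the plate is flat, and the bystanders are undisturbed. The gripper is clear at z 180, so I'm handing in.

```bash
python3 -c "
from bench import ctrl; print(ctrl.sign_off())"
```

```text
the job is handed in; nothing more can be done
None
```

The plate is seated on both dowels and the keeper is swung round to its stop. I handed the job in at about 18.4 s.

**How it went:** A two-finger push on the front edge squared the plate. A side nudge then moved it about 12 mm toward base +y, and a second front push dropped it over the dowels. I then pushed the keeper's knob round its arc.

**Last checks:**
- **Plate:** the last picture shows both dowels in their holes. Plate corners, measured just before the keeper was moved, read within about 1.5 mm of seated, and the plate lies flat.
- **Keeper:** the bar points along base -x over the plate's back edge. At the stop it gave no further movement as the force rose to about 16 N.
- **Bystanders:** the dish, spare block and bottle look undisturbed in the last side view; I did not re-measure them. I saw no contact with the pillow block.
- **Robot:** the gripper is clear at z 180 mm and the force reading is about zero.

**Disagreements:**
- The wrist calibration put deck corners up to about 3 mm off.
- The first front push shifted the plate about 5 mm sideways, which the side nudge corrected.
- Joint 6 reached its range limit (3.141) once early on while the arm was in free space. I turned it back straight away.

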